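Shut and lock the gem casket

ROBOT

A 6-joint arm with a two-finger parallel gripper is mounted at the origin on the work surface. World frame = base frame: x ahead of the robot, y to its left, z up, the work surface at z = 0. Lengths are in m, angles in rad, forces in N, time in s.
With the tool pointing down it reaches from about 0.25 to 0.775 m from the base axis. Payload 4 kg.
Tool frame: the origin (TCP) lies at the very end of the fingers, on their centre line; the grasp point (between the pads) lies 19 mm behind it (pinch_z is the distance from the TCP to the grasp point, in m); z points along the fingers, y is the direction in which the jaws open and shut (so a half turn about z gives the same grasp; the last joint's range is limited). The gripper opens to 94 mm and grips with 3 to 60 N. Pads are 16 mm wide; open, the fingers measure 119 mm over their backs; the gripper's body (75 mm by 177 mm) begins 78 mm behind the grasp point.
Start: joints at [1.101, 0.087, 1.371, -0, 1.684, -0.103], TCP at [0.197, 0.513, 0.181] pointing down, gripper open.
Joint ranges: [-3.1, 3.1], [-0.76, 2.03], [0.27, 2.55], [-1.08, 4.22], [0.17, 2.65], [-2.57, 2.57]. Speed limits (rad/s): [2.79, 2.79, 3.14, 3.14, 3.14, 3.14].

INTERFACE

Orientations are given as a unit quaternion [w, x, y, z].
In Python, from cell import read_state, read_camera, camera_model, close_job, pinch_z gives the robot as it stands.
- The arm moves only by the tool send_rows, never from a script. Its argument "rows" is a list of rows, each an object with "dp": the shift along the tool's x, y, z in m, a list of three; "twist": the turn, a rotation vector about the tool's x, y, z in degrees, a list of three; "gripper": the closure in counts, from 0 (fully open) to 255 (shut). A call has 1 to 8 rows; each row is the pose to reach, as a shift and turn from the pose commanded when the call began, along the tool's axes at that moment; what a row does not reach only later rows make up. A row lasts 1/8 s, in which the tool goes at most 62.5 mm and 10.7 degrees, less where a joint would pass 70% of its speed; a pose out of reach is approached as far as the arm can. A call with a gripper value outside its range is refused whole. The fingers move at their own pace and stop on an object; the grip force is fixed at half the most. Time passes only in rows, so rows that repeat a pose let the fingers close. It gives the time, the measured TCP pose, the force and the opening at its end, in the units of the state.
- read_state(): the state, without advancing time (a new reading comes with each control period).
- read_camera(name): name is "scene" or "top"; returns the picture (480x640x3 uint8, red, green, blue); there is no depth.
- camera_model(name): a dict with "K" (3x3 intrinsics, pixels), "k1" (the pictures are not rectified: a ray, as slopes to the right and down, at radius r is drawn at 1 + k1 r^2 times it, then the intrinsics apply), "R" (3x3) and "t" (3): a world point X has camera coordinates R X + t. Camera axes: x right, y down, z forward; pixel columns grow to the right and rows downward; lengths in m; the calibration is good to about 2 mm. A picture is of the moment at which its call begins. camera_model takes no time and is no camera call.
- close_job(): hands the job in, once; it reports no verdict.
The state is a dict: "time": time; "joints": joint angles; "qd": joint speeds; "tau": joint torques, N m; "tcp_pos": TCP position; "eef_rot": TCP orientation; "force": force on the tool from outside, world axes, zero at the start; "wrist_torque": the same for the moment, N m; "gripper_width": finger opening in m.
Only numpy, scipy, OpenCV 4.12 (cv2) and the standard library are available. Lean on these libraries where they do the work, as an engineer would, in place of code of your own. Each camera call takes 0.05 s, during which the arm holds its last target. There are 200 camera calls.

TASK

Swing the casket's open brass lid fully shut, then lock it: pull the sprung knob on the post in front of the casket straight up, turn it clockwise (seen from above) so that its tongue swings over the lid, and feel for the hidden locking notch until the knob snaps all the way down in it, then let go. Never force the knob against the sides of its notches or press it down hard, and leave the egg, bowl, loupe and tweezer where they are.

Things in the scene. Friction and masses are not known exactly. Their poses are not given: they have to be found in the camera images.
- casket: Burgundy lacquered open box, fixed to the desk, 130 mm (x) by 180 mm (y) by 55 mm high. Origin: centre of its underside, on the desk; z up, x from its front (knob side) to its back (hinge side). The knob's brass post stands fixed before its front, axis at casket x = -107 mm, y = 0.
- lid (a joint): Angle of the brass lid, rad: 0 shut, 1.57 upright. Flat plate 130 x 180 x 8 mm, hinged along the casket's back top edge (casket x = +65 mm, its underside 55.5 mm over the desk; shut, its top is at 63.5 mm). Stiff hinge (0.25 N m, 2 to 4 N at the free edge): it stays where left and can be pushed over with closed fingers on its outer face.
- lid_edge (a point): Middle of the lid's free (front) edge, at half its thickness, 130 mm from the hinge line.
- knob: Sprung knob: steel bar grip 36 long, 10 wide, 22 mm high, on an 8 mm stem; 40 mm below the bar's centre is the top of a 70 mm round skirt. Origin: bar centre, on the upright turning axis; x along bar and tongue, z up. Origin height over the desk: 97 mm seated in a notch, 103 mm resting on the land between notches, 109 mm pulled to the stop. Spring: 4 N down when seated, 7 N at the stop.
- tongue_tip (a point): End of the flat brass tongue (12 mm wide, 4 mm thick, top 28 mm below the bar's centre), 62 mm from the axis; it turns and lifts with the knob and passes 1.5 mm over the shut lid. Parked it points about 74 degrees (71 to 78) counterclockwise from casket x. In its broad parked notch the seated knob turns at most 45 degrees clockwise (often far less) before the pin meets the side.
- post_top (a point): Centre of the post's rim, 52 mm high, 68 mm wide. A flat-ended 5 mm pin under the skirt, 28 mm from the axis, drops 6 mm into notches hidden here. The locking notch differs each time: tongue 22 degrees counterclockwise to 16 clockwise of casket x, 2 degrees play either way. From 32 to 26 counterclockwise is always smooth land; on it the released knob stays, and slides round easily. Stop at 32 clockwise.
- egg: Milky quartz egg standing on its flat foot, 38 mm thick, 50 mm high; origin at its underside. Must not be moved.
- bowl: Round white porcelain bowl, 100 mm wide, 40 mm high; origin at its underside. Must not be moved.
- loupe: Silver-rimmed loupe lying flat, 54 mm round, 10 mm high, black handle 50 mm long along its +y; origin under the lens. Must not be moved.
- tweezer: Steel tweezer lying flat along its x, 140 mm long, 6 mm high; origin near its middle. Must not be moved.
There are look-alikes about, which are no part of the job. There is more than one size of the part that bears knob; the job needs the smallest.

How it is judged:
On the way, in this order (a step that is already met when the one before it is completed fails the run):
1. the lid is shut (within 0.04 rad) while the knob is still parked (value of joint lid below 0.04 rad and angle between the x axis of knob and the x axis of casket, either way round above 0.6 rad and z of knob in the frame of casket below 0.0995 m), for 0.1 s.
2. the knob is pulled up clear of its parked notch (by more than 4.5 mm) (z of knob in the frame of casket above 0.1015 m), for 0.05 s.
At the end, for the whole second after the job is handed in: the lid is shut (within 0.04 rad), the knob has snapped down to within 2 mm of its seated height with its tongue over the lid (within 0.5 rad of casket x), and is at rest (value of joint lid below 0.04 rad and z of knob in the frame of casket below 0.099 m and angle between the x axis of knob and the x axis of casket, either way round below 0.5 rad and linear speed of knob below 0.01 m/s); the robot touches nothing.
It fails at once if the knob is forced: its pin or tongue bears on the notches or lid with more than 20 N (contact force between knob and casket above 20 N).
It fails at once if the quartz egg is moved by more than 15 mm (distance of egg from where it was at the start of the episode above 0.015 m).
It fails at once if the porcelain bowl is moved by more than 15 mm (distance of bowl from where it was at the start of the episode above 0.015 m).
It fails at once if the loupe is moved by more than 15 mm (distance of loupe from where it was at the start of the episode above 0.015 m).
It fails at once if the tweezer is moved by more than 15 mm (distance of tweezer from where it was at the start of the episode above 0.015 m).
It also fails if it takes over 70 s, if anything falls off the work surface, if the arm or the gripper's body presses on something with over 40 N, if the wrist force passes 120 N, or if a joint passes its speed limit or range.

## Working session

There is one attempt and no reset: what is moved stays moved. The work goes in short steps, Python scripts to look and compute and a tool call to move; the robot and the scene stay as the last step left them, time stands still between calls to the robot, and variables do not carry over. Pictures are saved under pics/ and viewed, about 8 in all and at most 12, crops included, and the job is handed in when it is done.

Besides the shell and the picture viewer there is one more tool, called after ">>>" in YAML: its name, and indented under it one key for each argument. send_rows: Moves the arm, as the interface text tells. Its arguments: {"type":"object","properties":{"rows":{"type":"array","items":{"type":"object","properties":{"dp":{"type":"array","items":{"type":"number"}},"twist":{"type":"array","items":{"type":"number"}},"gripper":{"type":"number"}}}}},"required":["rows"]}

```bash
mkdir -p pics; python3 - <<'E'
from cell import *
import cv2
for n in("scene","top"):
    cv2.imwrite(f"pics/{n}0.png",cv2.cvtColor(read_camera(n),cv2.COLOR_RGB2BGR))
    m=camera_model(n);print(n,m)
print(read_state(),pinch_z)
E
```

```text
scene {'K': array([[536.92157388,   0.        , 312.63559997],
       [  0.        , 536.92157388, 248.276397  ],
       [  0.        ,   0.        ,   1.        ]]), 'k1': -0.0008603493648823024, 'R': array([[-0.0438338 ,  0.99902324,  0.00558211],
       [ 0.79458229,  0.03824941, -0.60595047],
       [-0.60557212, -0.02212566, -0.79548279]]), 't': array([-0.07211226, -0.36157586,  1.30161793])}
top {'K': array([[587.70692065,   0.        , 324.15248615],
       [  0.        , 587.70692065, 245.5145037 ],
       [  0.        ,   0.        ,   1.        ]]), 'k1': -0.008869292225456554, 'R': array([[ 0.00650975, -0.99991496, -0.01130063],
       [-0.99621537, -0.00550531, -0.08674464],
       [ 0.08667505,  0.01182254, -0.99616648]]), 't': array([0.08679356, 0.48820418, 1.05517735])}
{'time': 0.1, 'joints': array([ 1.10091429e+00,  8.78803434e-02,  1.37207735e+00, -2.42396725e-05,
        1.68361713e+00, -1.03124509e-01]), 'qd': array([-0.00071819, -0.00278061, -0.00561198, -0.00024386, -0.0002388 ,
        0.00104461]), 'tau': array([ 1.90274506e-03, -3.41251266e+01, -3.03302765e+01,  7.19661056e-02,
        3.03493766e-02, -1.00708567e-04]), 'tcp_pos': array([0.19700335, 0.5129265 , 0.18003477]), 'eef_rot': array([-2.68527984e-04,  1.82353959e-01,  9.83232450e-01, -9.54092634e-04]), 'force': array([1.22052242, 0.31769318, 0.25861225]), 'wrist_torque': array([-0.00154062, -0.03384726, -0.03553666]), 'gripper_width': 0.09422221237275578} 0.0188
```

View pics/scene0.png

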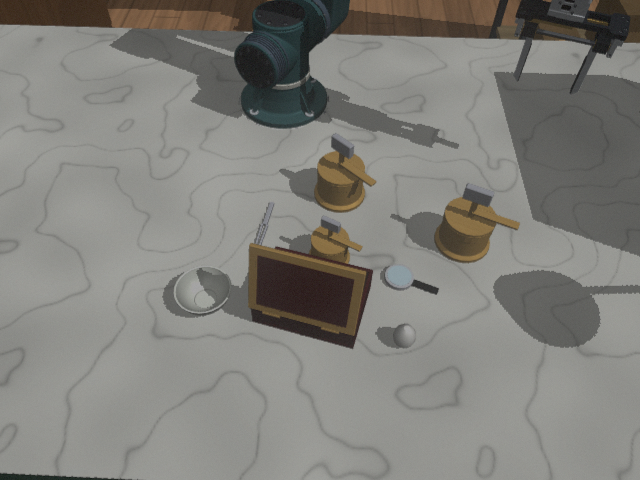

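View pics/top0.png

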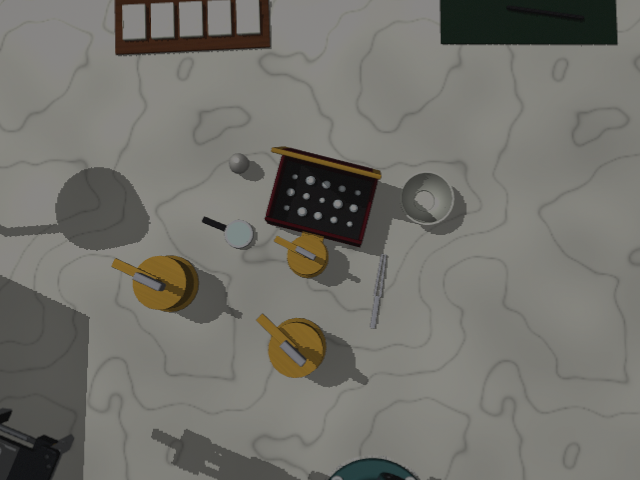

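The scene view shows the casket at about (310,300) with its lid upright. The smallest knob post is directly in front of it (330,240), with two larger look-alikes. In the top view the casket is at (323,197) and the knob bar at (303,253). I'll enlarge both.

```bash
python3 - <<'E'
import cv2
a=cv2.imread("pics/top0.png")[140:290,200:400];cv2.imwrite("pics/tc.png",cv2.resize(a,None,fx=4,fy=4,interpolation=cv2.INTER_CUBIC))
E
```

```text
(no output)
```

View pics/tc.png

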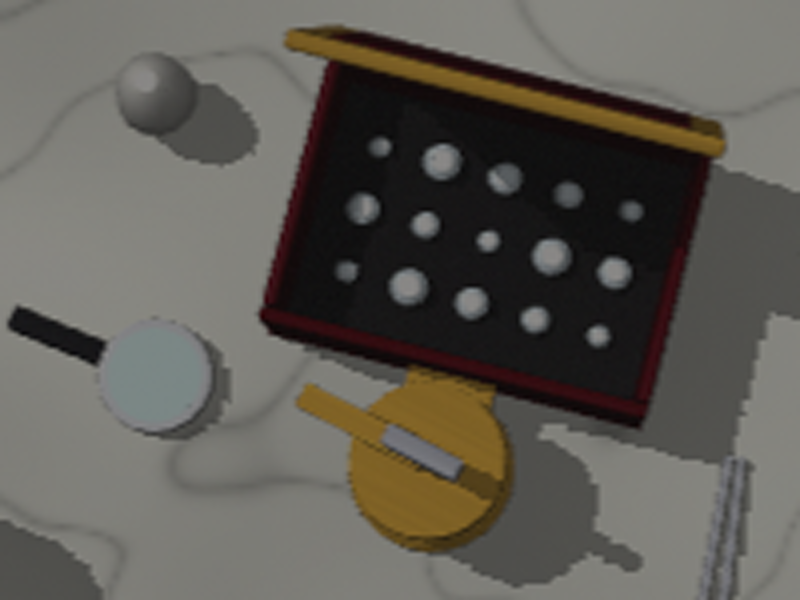

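The crop shows the casket's front rim corners at about (266,312) and (643,403), the bar centre at (422,452), the tongue tip at (303,394), and the lid's top edge from (288,38) to (722,145).

```bash
cat >h.py <<'E'
import numpy as np,cv2
from cell import *
def proj(n,P):
    m=camera_model(n);c=np.atleast_2d(P)@m['R'].T+m['t'];s=c[:,:2]/c[:,2:];r=(s**2).sum(1,keepdims=True)
    return s*(1+m['k1']*r)*m['K'][0,0]+m['K'][:2,2]
def back(n,uv,z):
    m=camera_model(n);d=(np.array(uv)-m['K'][:2,2])/m['K'][0,0];d=d/(1+m['k1']*(d@d))
    d=m['R'].T@np.array([*d,1]);o=-m['R'].T@m['t'];return (o+d*(z-o[2])/d[2])[:2]
def snap(n,f,box=None,k=1):
    a=cv2.cvtColor(read_camera(n),cv2.COLOR_RGB2BGR)
    if box: a=a[box[1]:box[3],box[0]:box[2]]
    cv2.imwrite("pics/"+f,cv2.resize(a,None,fx=k,fy=k,interpolation=cv2.INTER_CUBIC))
E
python3 - <<'E'
from h import *
f=lambda x,y:(x/4+199.6,y/4+139.6)
P={}
for nm,x,y,z in [("FL",266,312,.055),("FR",643,403,.055),("bar",422,452,.108),("bA",384,432,.108),("bB",461,472,.108),("skirt",430,460,.057),("tip",303,394,.069),("lidL",288,38,.18),("lidR",722,145,.18),("egg",158,95,.025),("loupe",157,376,.01),("loupeH",12,318,.005),("tw1",738,460,.003),]:
    P[nm]=back("top",f(x,y),z);print(nm,P[nm].round(4))
d=P["FR"]-P["FL"];print(np.linalg.norm(d)); yaw=np.arctan2(d[0],-d[1]) ; yaw=np.arctan2(d[1],d[0])+np.pi/2;print("yaw",np.degrees(yaw))
ax=np.array([np.cos(yaw),np.sin(yaw)])
mid=(P["FR"]+P["FL"])/2;print("mid",mid,"casket",mid+.065*ax,"post",mid-.042*ax)
t=P["tip"]-P["bar"];print("tongue",np.degrees(np.arctan2(t[1],t[0])-yaw),np.linalg.norm(t))
t=P["bA"]-P["bB"];print("bar ang",np.degrees(np.arctan2(t[1],t[0])-yaw))
for z in(.055,.185):
  l=P["lidL"]
print(back("top",(436,200),.04),back("top",(373,325),.003))
E
```

```text
FL [0.5342 0.1933]
FR [0.4943 0.0251]
bar [0.468  0.1207]
bA [0.4764 0.1368]
bB [0.4597 0.1042]
skirt [0.4683 0.1194]
tip [0.4961 0.1749]
lidL [0.627  0.1722]
lidR [5.847e-01 3.000e-04]
egg [0.6393 0.2483]
loupe [0.51   0.2486]
loupeH [0.5375 0.318 ]
tw1 [ 0.473  -0.0217]
0.1728398470761639
yaw -13.341501593427934
mid [0.51427802 0.10920532] casket [0.5775238  0.09420627] post [0.47341152 0.11889701]
tongue 75.91055356910918 0.06107542784454575
bar ang 76.20612248816343
[ 0.56989492 -0.11241094] [ 0.34289095 -0.00095078]
```

```bash
python3 - <<'E'
from h import *
from scipy.optimize import least_squares
g=lambda x,y:(x/4+199.6,y/4+139.6)
def pts(p):
    x,y,w,th=p;c,s=np.cos(w),np.sin(w)
    W=lambda a,b,z:[x+c*a-s*b,y+s*a+c*b,z]
    L=lambda r,b,h:W(.065-r*np.cos(th)+h*np.sin(th),b,.0555+r*np.sin(th)+h*np.cos(th))
    top=[W(-.065,.09,.055),W(-.065,-.09,.055),W(-.107,0,.108),W(-.107,0,.057),L(.13,.09,.004),L(.13,-.09,.004)]
    sc=[L(.13,-.09,.008),L(.13,.09,.008),W(.065,.09,0)]
    return np.r_[proj("top",top).ravel(),proj("scene",sc).ravel()]
obs=np.array([g(266,312),g(643,403),g(422,452),g(430,460),g(288,38),g(722,145),(250,247),(371,268),(353,347)]).ravel()
r=least_squares(lambda p:pts(p)-obs,[.575,.094,-.237,1.35],loss="soft_l1")
print(r.x,np.degrees(r.x[2]),(pts(r.x)-obs).reshape(-1,2).round(1))
E
```

```text
[ 0.57386266  0.09633344 -0.22197023  1.28230895] -12.717957179800838 [[-2.9  2.2]
 [ 1.3  2.1]
 [ 0.5 -0.9]
 [-0.3 -0.7]
 [-3.2  1.2]
 [-0.7 -0.5]
 [-1.9 -1.5]
 [-4.5  3.9]
 [ 0.6  0.9]]
```

>>> send_rows:
  rows:
    - {"dp":[-0.02,-0.01,-0.06],"twist":[0,0,-2],"gripper":255}
    - {"dp":[-0.07,-0.03,-0.08],"twist":[0,0,-4],"gripper":255}
    - {"dp":[-0.13,-0.054,-0.08],"twist":[0,0,-8],"gripper":255}
    - {"dp":[-0.185,-0.077,-0.08],"twist":[0,0,-8],"gripper":255}
    - {"dp":[-0.24,-0.1,-0.08],"twist":[0,0,-8],"gripper":255}
    - {"dp":[-0.295,-0.123,-0.08],"twist":[0,0,-8],"gripper":255}
    - {"dp":[-0.35,-0.146,-0.08],"twist":[0,0,-8],"gripper":255}
    - {"dp":[-0.4,-0.166,-0.08],"twist":[0,0,-8],"gripper":255}

```text
time: 1.1
tcp_pos: [0.5122, 0.2132, 0.2605]
eef_rot: [-0.0, 0.114, 0.994, -0.0]
force: [0.7, 0.2, -0.2]
gripper_width: 0.0177
```

>>> send_rows:
  rows:
    - {"dp":[-0.05,-0.03,0],"twist":[0,0,0],"gripper":255}
    - {"dp":[-0.1,-0.06,0],"twist":[0,0,0],"gripper":255}
    - {"dp":[-0.15,-0.09,0],"twist":[0,0,0],"gripper":255}
    - {"dp":[-0.175,-0.1,0.01],"twist":[0,0,0],"gripper":255}
    - {"dp":[-0.175,-0.1,0.05],"twist":[0,0,0],"gripper":255}
    - {"dp":[-0.175,-0.1,0.1],"twist":[0,0,0],"gripper":255}
    - {"dp":[-0.175,-0.1,0.1],"twist":[0,0,0],"gripper":255}

```text
time: 1.98
tcp_pos: [0.6551, 0.0779, 0.1536]
eef_rot: [-0.007, 0.113, 0.994, -0.001]
force: [0.7, -0.4, -0.7]
gripper_width: 0.0005
```

```bash
python3 -c "
from h import *
snap('scene','s1.png',(200,100,440,360),2.3)"
```

```text
(no output)
```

View pics/s1.png

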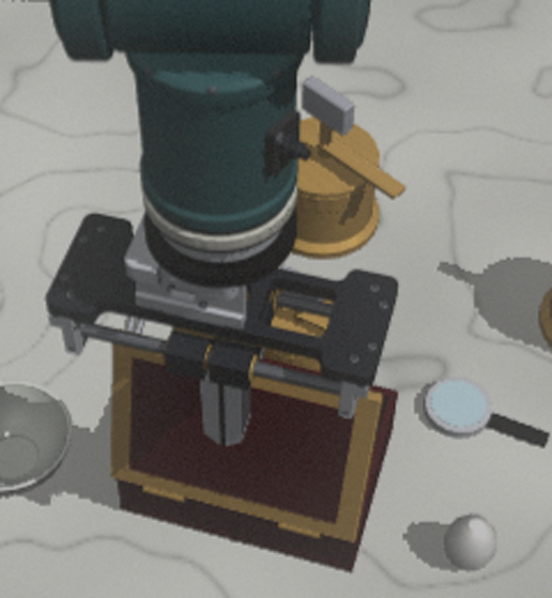

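The fingers stand behind the lid's outer face, at crop (225,440), and are clear of everything. Next I push the lid over along the hinge arc.

>>> send_rows:
  rows:
    - {"dp":[0.031,0,0],"twist":[0,0,0],"gripper":255}
    - {"dp":[0.045,0,0.005],"twist":[0,0,0],"gripper":255}
    - {"dp":[0.057,0,0.01],"twist":[0,0,0],"gripper":255}
    - {"dp":[0.066,0,0.015],"twist":[0,0,0],"gripper":255}
    - {"dp":[0.074,0,0.021],"twist":[0,0,0],"gripper":255}
    - {"dp":[0.081,0,0.028],"twist":[0,0,0],"gripper":255}
    - {"dp":[0.088,0,0.035],"twist":[0,0,0],"gripper":255}

```text
time: 2.9
tcp_pos: [0.574, 0.0999, 0.1414]
eef_rot: [0.005, 0.113, 0.994, 0.002]
force: [-21.0, 2.0, 37.9]
gripper_width: 0.0006
```

>>> send_rows:
  rows:
    - {"dp":[0.006,0,0.008],"twist":[0,0,0],"gripper":255}
    - {"dp":[0.011,0,0.017],"twist":[0,0,0],"gripper":255}
    - {"dp":[0.015,0,0.026],"twist":[0,0,0],"gripper":255}
    - {"dp":[0.018,0,0.035],"twist":[0,0,0],"gripper":255}
    - {"dp":[0.02,0,0.042],"twist":[0,0,0],"gripper":255}
    - {"dp":[0.021,0,0.048],"twist":[0,0,0],"gripper":255}

```text
time: 3.65
tcp_pos: [0.5527, 0.1026, 0.0772]
eef_rot: [-0.001, 0.113, 0.994, -0.0]
force: [-1.1, 0.6, 2.2]
gripper_width: 0.0005
```

>>> send_rows:
  rows:
    - {"dp":[0.001,0,0.002],"twist":[0,0,0],"gripper":255}
    - {"dp":[0.001,0,0.004],"twist":[0,0,0],"gripper":255}
    - {"dp":[0.001,0,0.006],"twist":[0,0,0],"gripper":255}
    - {"dp":[0.001,0,0.006],"twist":[0,0,0],"gripper":255}

```text
time: 4.15
tcp_pos: [0.5519, 0.1028, 0.0719]
eef_rot: [-0.0, 0.113, 0.994, -0.0]
force: [-0.5, 0.5, 0.8]
gripper_width: 0.0002
```

>>> send_rows:
  rows:
    - {"dp":[0,0,0.002],"twist":[0,0,0],"gripper":255}
    - {"dp":[0,0,0.004],"twist":[0,0,0],"gripper":255}
    - {"dp":[0,0,0.006],"twist":[0,0,0],"gripper":255}
    - {"dp":[0,0,0.007],"twist":[0,0,0],"gripper":255}
    - {"dp":[0,0,0.007],"twist":[0,0,0],"gripper":255}

```text
time: 4.78
tcp_pos: [0.5519, 0.1029, 0.0648]
eef_rot: [-0.0, 0.113, 0.994, 0.0]
force: [-1.0, 0.3, 0.6]
gripper_width: 0.0005
```

```bash
python3 -c "
from h import *
snap('scene','s2.png',(200,100,440,360),2.3)"
```

```text
(no output)
```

View pics/s2.png

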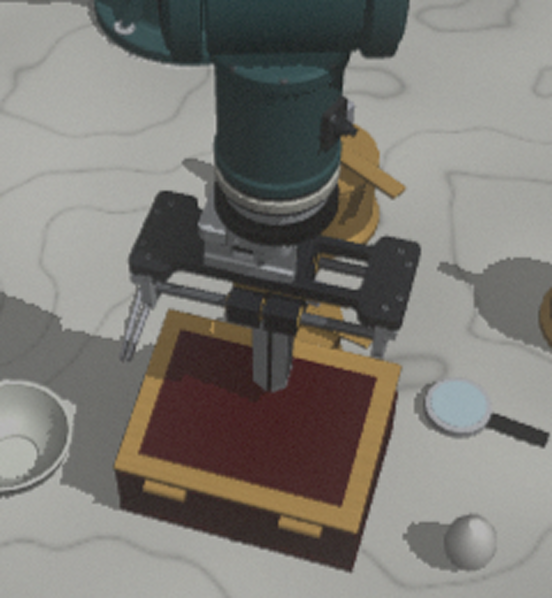

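The lid looks shut, with the finger on its face at crop (270,390). I'll press lightly to confirm.

>>> send_rows:
  rows:
    - {"dp":[0,0,0.0008],"twist":[0,0,0],"gripper":255}
    - {"dp":[0,0,0.0016],"twist":[0,0,0],"gripper":255}
    - {"dp":[0,0,0.0022],"twist":[0,0,0],"gripper":255}
    - {"dp":[0,0,0.0022],"twist":[0,0,0],"gripper":255}

```text
time: 5.32
tcp_pos: [0.5519, 0.103, 0.0628]
eef_rot: [-0.0, 0.113, 0.994, 0.0]
force: [-0.4, 0.0, 1.4]
gripper_width: 0.0007
```

>>> send_rows:
  rows:
    - {"dp":[0,0,0.0005],"twist":[0,0,0],"gripper":255}
    - {"dp":[0,0,0.001],"twist":[0,0,0],"gripper":255}
    - {"dp":[0,0,0.0015],"twist":[0,0,0],"gripper":255}
    - {"dp":[0,0,0.0015],"twist":[0,0,0],"gripper":255}

```text
time: 5.82
tcp_pos: [0.5519, 0.103, 0.0613]
eef_rot: [0.0, 0.113, 0.994, 0.0]
force: [-1.0, -0.4, 0.9]
gripper_width: -0.0
```

>>> send_rows:
  rows:
    - {"dp":[0,0,0.0005],"twist":[0,0,0],"gripper":255}
    - {"dp":[0,0,0.001],"twist":[0,0,0],"gripper":255}
    - {"dp":[0,0,0.0015],"twist":[0,0,0],"gripper":255}
    - {"dp":[0,0,0.002],"twist":[0,0,0],"gripper":255}
    - {"dp":[0,0,0.0025],"twist":[0,0,0],"gripper":255}
    - {"dp":[0,0,0.0025],"twist":[0,0,0],"gripper":255}

```text
time: 6.58
tcp_pos: [0.5519, 0.103, 0.0588]
eef_rot: [-0.0, 0.113, 0.994, 0.0]
force: [-1.1, 0.9, 1.6]
gripper_width: 0.0005
```

```bash
python3 -c "
from h import *
snap('top','t2.png',(200,130,400,290),4)
print(read_state()['force'],read_state()['wrist_torque'])"
```

```text
[-1.05177305  0.9052169   1.45148298] [ 0.04621212  0.19067323 -0.0129591 ]
```

View pics/t2.png

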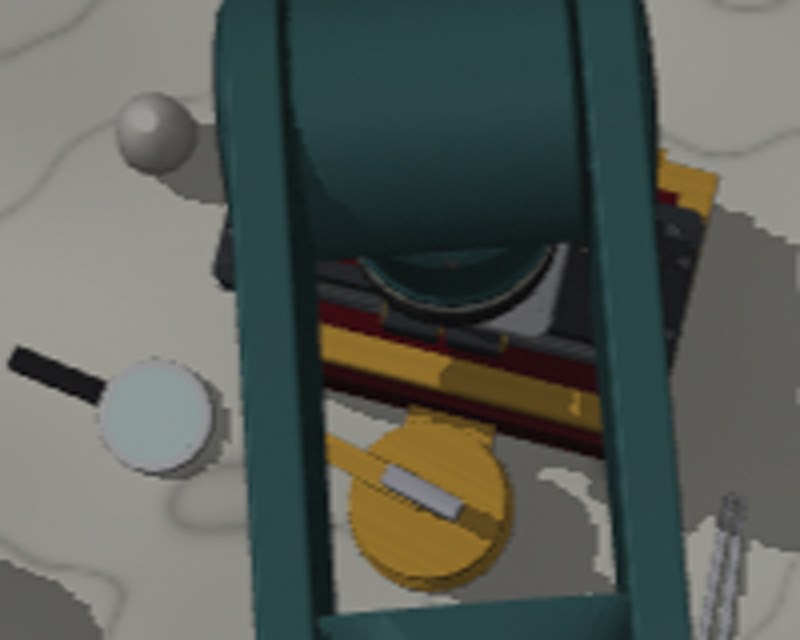

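The brass frame's front edge lines up with the casket rim, at about (600,432). The fingertip meets no resistance over the inset panel, so I'll probe the brass front frame instead.

>>> send_rows:
  rows:
    - {"dp":[0,0,-0.014],"twist":[0,0,0],"gripper":255}
    - {"dp":[0.015,0,-0.02],"twist":[0,0,0],"gripper":255}
    - {"dp":[0.033,0,-0.016],"twist":[0,0,0],"gripper":255}
    - {"dp":[0.033,0,-0.01],"twist":[0,0,0],"gripper":255}
    - {"dp":[0.033,0,-0.007],"twist":[0,0,0],"gripper":255}
    - {"dp":[0.033,0,-0.006],"twist":[0,0,0],"gripper":255}
    - {"dp":[0.033,0,-0.006],"twist":[0,0,0],"gripper":255}

```text
time: 7.5
tcp_pos: [0.52, 0.1103, 0.0648]
eef_rot: [-0.0, 0.113, 0.994, 0.0]
force: [0.1, -0.4, -0.2]
gripper_width: 0.0006
```

>>> send_rows:
  rows:
    - {"dp":[0,0,0.001],"twist":[0,0,0],"gripper":255}
    - {"dp":[0,0,0.002],"twist":[0,0,0],"gripper":255}
    - {"dp":[0,0,0.003],"twist":[0,0,0],"gripper":255}
    - {"dp":[0,0,0.003],"twist":[0,0,0],"gripper":255}

```text
time: 8.0
tcp_pos: [0.5197, 0.1104, 0.0618]
eef_rot: [-0.0, 0.113, 0.994, 0.0]
force: [-1.3, 0.0, 0.5]
gripper_width: 0.0003
```

```bash
python3 -c "
from h import *
snap('scene','s3.png',(240,210,400,360),4)"
```

```text
(no output)
```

View pics/s3.png

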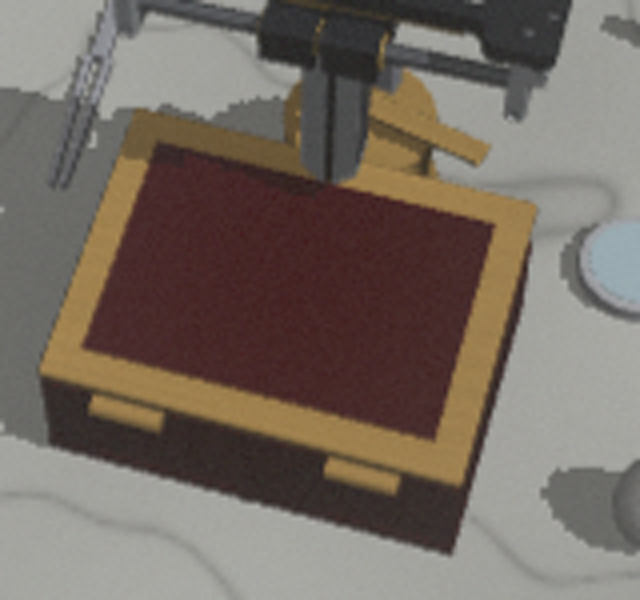

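```bash
python3 - <<'E'
from h import *
from scipy.optimize import least_squares
g=lambda x,y:((x+.5)/4-.5+240,(y+.5)/4-.5+210)
obs=np.array([g(537,205),g(463,485),g(42,372),g(138,110),g(452,553),g(50,443)])
def pts(p):
    x,y,w,th,=p;c,s=np.cos(w),np.sin(w)
    W=lambda a,b,z:[x+c*a-s*b,y+s*a+c*b,z]
    L=lambda r,b,h:W(.065-r*np.cos(th)+h*np.sin(th),b,.0555+r*np.sin(th)+h*np.cos(th))
    return proj("scene",[L(.13,.09,.008),L(0,.09,.008),L(0,-.09,.008),L(.13,-.09,.008),W(.065,.09,0),W(.065,-.09,0)])
r=least_squares(lambda p:(pts(p)-obs).ravel(),[.574,.096,-.22,.02])
J=r.jac;print(r.x,np.degrees(r.x[2]),(pts(r.x)-obs).round(1).tolist(),np.sqrt(np.diag(np.linalg.inv(J.T@J))))
q=proj("scene",read_state()['tcp_pos'])[0];print("tcp crop",((q-[240,210])*4))
E
```

```text
[ 0.57260909  0.0975003  -0.24616065  0.12501511] -14.103966476528925 [[0.6, 0.2], [0.2, -0.5], [-1.4, -0.5], [-0.0, -0.2], [0.5, 0.3], [0.1, 0.6]] [0.0008824  0.00070331 0.00708395 0.02254446]
tcp crop [326.59445449 195.05537622]
```

>>> send_rows:
  rows:
    - {"dp":[0,0,0.001],"twist":[0,0,0],"gripper":255}
    - {"dp":[0,0,0.002],"twist":[0,0,0],"gripper":255}
    - {"dp":[0,0,0.003],"twist":[0,0,0],"gripper":255}
    - {"dp":[0,0,0.004],"twist":[0,0,0],"gripper":255}
    - {"dp":[0,0,0.004],"twist":[0,0,0],"gripper":255}

```text
time: 8.68
tcp_pos: [0.5199, 0.1103, 0.0578]
eef_rot: [0.0, 0.113, 0.994, 0.0]
force: [-0.4, 0.7, -0.2]
gripper_width: 0.0005
```

>>> send_rows:
  rows:
    - {"dp":[0,0,0.001],"twist":[0,0,0],"gripper":255}
    - {"dp":[0,0,0.002],"twist":[0,0,0],"gripper":255}
    - {"dp":[0,0,0.002],"twist":[0,0,0],"gripper":255}

```text
time: 9.05
tcp_pos: [0.5198, 0.1104, 0.0557]
eef_rot: [0.0, 0.113, 0.994, 0.0]
force: [-1.2, -0.2, -0.3]
gripper_width: 0.0005
```

```bash
python3 -c "
from h import *
snap('scene','s4.png',(270,200,350,275),8)
s=read_state();print(s['force'],s['wrist_torque'],s['tau'],(proj('scene',s['tcp_pos'])-[270,200])*8)"
```

```text
[ 0.12100981  0.72784399 -0.26479345] [ 0.03382607  0.01856397 -0.0009936 ] [-6.31118123e-02 -3.29564989e+01 -2.85515857e+01 -2.60978047e-02
  2.99817337e-03 -2.15188925e-04] [[412.64599239 486.43790238]]
```

View pics/s4.png

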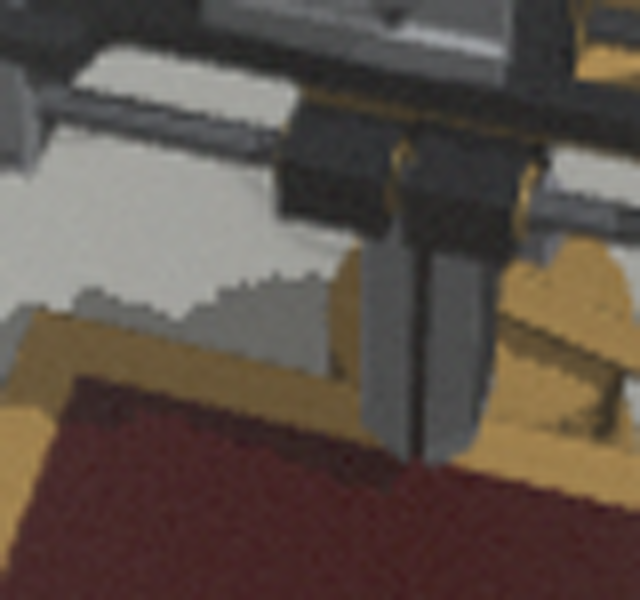

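The tip sits over the frame/panel boundary at crop (420,465) and still reads no force. I'll keep lowering gently, since the arm is compliant at about 2 N/mm.

>>> send_rows:
  rows:
    - {"dp":[0,0,0.001],"twist":[0,0,0],"gripper":255}
    - {"dp":[0,0,0.002],"twist":[0,0,0],"gripper":255}
    - {"dp":[0,0,0.003],"twist":[0,0,0],"gripper":255}
    - {"dp":[0,0,0.003],"twist":[0,0,0],"gripper":255}

```text
time: 9.6
tcp_pos: [0.5198, 0.1104, 0.0527]
eef_rot: [0.0, 0.113, 0.994, 0.0]
force: [-0.0, -0.6, 0.3]
gripper_width: 0.0002
```

>>> send_rows:
  rows:
    - {"dp":[0,0,0.001],"twist":[0,0,0],"gripper":255}
    - {"dp":[0,0,0.002],"twist":[0,0,0],"gripper":255}
    - {"dp":[0,0,0.003],"twist":[0,0,0],"gripper":255}
    - {"dp":[0,0,0.004],"twist":[0,0,0],"gripper":255}
    - {"dp":[0,0,0.004],"twist":[0,0,0],"gripper":255}

```text
time: 10.22
tcp_pos: [0.5199, 0.1103, 0.0487]
eef_rot: [0.0, 0.113, 0.994, -0.0]
force: [0.3, -0.1, 0.5]
gripper_width: 0.0005
```

```bash
python3 - <<'E'
from h import *
a=cv2.cvtColor(read_camera('scene'),cv2.COLOR_RGB2BGR)
b=cv2.imread('pics/s3.png')
c=cv2.resize(a[210:360,240:400],None,fx=4,fy=4,interpolation=cv2.INTER_CUBIC)
# compare lid region between s3 and now
cv2.imwrite('pics/s5.png',np.hstack([c[60:330,60:460],b[60:330,60:460]]))
s=read_state();print(s['force'],s['wrist_torque'],s['joints'])
t=cv2.cvtColor(read_camera('top'),cv2.COLOR_RGB2BGR);cv2.imwrite('pics/t5.png',t)
E
```

```text
[-0.04846512 -0.07359021  0.14560161] [ 0.03055088 -0.01909759 -0.01872306] [ 1.02459149e-01  1.10516785e-01  1.61195997e+00 -6.85234450e-05
  1.41878324e+00 -1.24109558e+00]
```

View pics/s5.png

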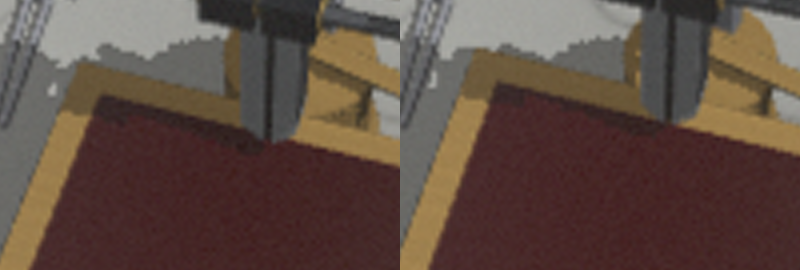

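The left half is now and the right half is earlier. The lid is moving down with the finger: its corner went from y=48 to y=62. It wasn't fully shut before, so I continue until the force rises.

>>> send_rows:
  rows:
    - {"dp":[0,0,0.001],"twist":[0,0,0],"gripper":255}
    - {"dp":[0,0,0.002],"twist":[0,0,0],"gripper":255}
    - {"dp":[0,0,0.003],"twist":[0,0,0],"gripper":255}
    - {"dp":[0,0,0.004],"twist":[0,0,0],"gripper":255}
    - {"dp":[0,0,0.005],"twist":[0,0,0],"gripper":255}

```text
time: 10.95
tcp_pos: [0.5197, 0.1104, 0.0438]
eef_rot: [-0.0, 0.113, 0.994, 0.0]
force: [-0.9, 0.7, 0.8]
gripper_width: 0.0002
```

```bash
cat >>h.py <<'E'
def lidth(im,ref=None):
    "row of lid front -y corner via template from t=10.2 picture"
E
python3 - <<'E'
from h import *
b=cv2.imread('pics/s3.png');b=cv2.resize(b,(160,150),interpolation=cv2.INTER_AREA)
a=cv2.cvtColor(read_camera('scene'),cv2.COLOR_RGB2BGR);cv2.imwrite('pics/s6raw.png',a)
def loc(T,a):
    r=cv2.matchTemplate(a,T,cv2.TM_CCOEFF_NORMED);_,v,_,p=cv2.minMaxLoc(r);
    x,y=p
    def sub(m,c,q): return 0 if m-2*c+q==0 else .5*(m-q)/(m-2*c+q)
    return v,x+sub(r[y,x-1],r[y,x],r[y,x+1]),y+sub(r[y-1,x],r[y,x],r[y+1,x])
for nm,(x0,y0,x1,y1) in dict(fr=(112,45,140,70),back=(100,105,122,128)).items():
    T=b[y0:y1,x0:x1]; S=a[205:365,235:405]
    v,x,y=loc(T,S);print(nm,round(v,2),x-5-x0,y-5-y0)
print(read_state()['force'])
E
```

```text
fr 0.96 -0.5857315 4.446903
back 0.99 0.030532837 -0.0765152
[-0.87812086 -0.31093551  1.16740654]
```

>>> send_rows:
  rows:
    - {"dp":[0,0,0.001],"twist":[0,0,0],"gripper":255}
    - {"dp":[0,0,0.002],"twist":[0,0,0],"gripper":255}
    - {"dp":[0,0,0.003],"twist":[0,0,0],"gripper":255}
    - {"dp":[0,0,0.003],"twist":[0,0,0],"gripper":255}

```text
time: 11.5
tcp_pos: [0.5199, 0.1103, 0.0407]
eef_rot: [0.0, 0.113, 0.994, 0.0]
force: [0.2, -0.3, 0.9]
gripper_width: 0.0004
```

```bash
cat > trk.py <<'E'
from h import *
def trk(save=None):
    b=cv2.imread('pics/s3.png');b=cv2.resize(b,(160,150),interpolation=cv2.INTER_AREA)
    a=cv2.cvtColor(read_camera('scene'),cv2.COLOR_RGB2BGR)
    if save: cv2.imwrite(save,a)
    for nm,(x0,y0,x1,y1) in dict(fr=(112,45,140,70),back=(100,105,122,128)).items():
        r=cv2.matchTemplate(a[205:365,235:405],b[y0:y1,x0:x1],cv2.TM_CCOEFF_NORMED);_,v,_,(x,y)=cv2.minMaxLoc(r)
        p,q,s=r[y-1,x],r[y,x],r[y+1,x]
        print(nm,round(float(v),2),x-5-x0,round(float(y-5-y0+.5*(p-s)/(p-2*q+s)),2))
    s=read_state();print(s['force'],s['tcp_pos'])
E
python3 -c "
from trk import *
trk('pics/s7raw.png')
b=cv2.cvtColor(read_camera('top'),cv2.COLOR_RGB2BGR)
a=cv2.imread('pics/s7raw.png')[200:350,230:400]
cv2.imwrite('pics/s7.png',cv2.resize(a,None,fx=4.5,fy=4,interpolation=cv2.INTER_CUBIC))"
```

```text
fr 0.96 -1 5.31
back 0.99 0 -0.06
[ 0.11077626 -1.19599973 -0.07516827] [0.51992756 0.11032865 0.04072992]
```

View pics/s7.png

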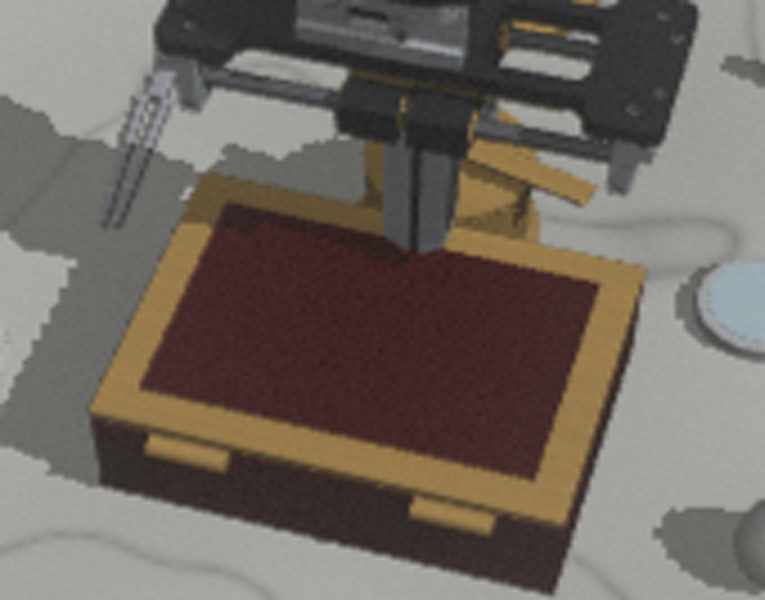

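>>> send_rows:
  rows:
    - {"dp":[0,0,0.001],"twist":[0,0,0],"gripper":255}
    - {"dp":[0,0,0.002],"twist":[0,0,0],"gripper":255}
    - {"dp":[0,0,0.003],"twist":[0,0,0],"gripper":255}
    - {"dp":[0,0,0.003],"twist":[0,0,0],"gripper":255}

```text
time: 12.1
tcp_pos: [0.52, 0.1104, 0.0393]
eef_rot: [0.0, 0.113, 0.994, 0.0]
force: [-2.5, -0.5, 6.0]
gripper_width: 0.0002
```

```bash
python3 -c "
from trk import *
trk()"
```

```text
fr 0.96 -1 5.67
back 0.99 0 -0.06
[-3.60979422 -0.35844735  7.34035743] [0.5200091  0.11033267 0.03929495]
```

```bash
python3 -c "
from h import *
for z in(.0407,.0635):
  for o in(-.008,0,.008): print(z,o,proj('scene',[.52+o*.974,.1103-o*.225,z])[0])
print(proj('scene',[.197,.513,.180]),proj('scene',[.6551,.0779,.1536]),'s1 seen',225/2.3+200,443/2.3+100)
print(proj('top',[[.197,.513,.180]]))
"
```

```text
0.0407 -0.008 [322.54430153 262.33174611]
0.0407 0 [321.38605166 265.85424112]
0.0407 0.008 [320.21635951 269.41153098]
0.0635 -0.008 [322.80862546 254.69891111]
0.0635 0 [321.62920366 258.25158501]
0.0635 0.008 [320.43790256 261.8400388 ]
[[538.66026837  94.46571914]] [[297.41043314 295.61645299]] s1 seen 297.82608695652175 292.60869565217394
[[ 45.853517   423.81241974]]
```

Contact: 6–7 N and the lid corner has stopped moving, so the lid is shut. The reported TCP was 0.0393 when the tip touched the lid at 0.0635, so the tip sits about 24 mm above the reading and I'll allow for that. Next I raise the tool, turn it and go over the knob.

>>> send_rows:
  rows:
    - {"dp":[0,0,-0.05],"twist":[0,0,0],"gripper":255}
    - {"dp":[0,0,-0.1],"twist":[0,0,-10],"gripper":120}
    - {"dp":[0.02,0,-0.1],"twist":[0,0,-20],"gripper":120}
    - {"dp":[0.035,-0.001,-0.1],"twist":[0,0,-30],"gripper":120}
    - {"dp":[0.0525,-0.002,-0.1],"twist":[0,0,-40],"gripper":120}
    - {"dp":[0.0525,-0.002,-0.1],"twist":[0,0,-50],"gripper":120}
    - {"dp":[0.0525,-0.002,-0.1],"twist":[0,0,-60],"gripper":120}
    - {"dp":[0.0525,-0.002,-0.1],"twist":[0,0,-70],"gripper":120}

```text
time: 13.15
tcp_pos: [0.4681, 0.1203, 0.1376]
eef_rot: [0.0, -0.48, 0.877, 0.0]
force: [0.2, 0.1, 0.1]
gripper_width: 0.0497
```

>>> send_rows:
  rows:
    - {"dp":[0,0,0],"twist":[0,0,-6],"gripper":120}
    - {"dp":[0,0,0],"twist":[0,0,-6],"gripper":120}

```text
time: 13.4
tcp_pos: [0.4681, 0.1203, 0.1376]
eef_rot: [-0.0, -0.522, 0.853, 0.0]
force: [-0.2, 0.3, 0.4]
gripper_width: 0.0498
```

```bash
python3 -c "
from trk import *
trk('pics/s8raw.png')
s=read_state();print(s['eef_rot'],s['gripper_width'],s['joints'])
q=s['eef_rot'];print(2*np.degrees(np.arctan2(q[2],q[1]))-90)
p=s['tcp_pos']
a=cv2.imread('pics/s8raw.png')[120:290,250:420]
b=cv2.cvtColor(read_camera('top'),cv2.COLOR_RGB2BGR)[180:350,225:395]
cv2.imwrite('pics/v8.png',np.hstack([cv2.resize(i,(400,400),interpolation=cv2.INTER_CUBIC) for i in(a,b)]))
for z in(0,.02,.024): print(proj('scene',p+[0,0,z]),(proj('scene',p+[0,0,z])-[250,120])*400/170)
"
```

```text
fr 0.96 -1 5.67
back 0.99 0 -0.06
[0.03661385 0.04676161 0.24174237] [0.46813627 0.12025185 0.13767381]
[-2.31555385e-05 -5.21575662e-01  8.53205030e-01  6.73089228e-05] 0.0494844588682782 [ 1.33983208e-01 -4.92186096e-02  1.59535871e+00  1.04578555e-04
  1.59554918e+00 -2.53420387e+00]
152.8760067016009
[[329.39031417 207.72256872]] [[186.80073922 206.40604405]]
[[329.7571194  199.68695013]] [[187.66381034 187.49870619]]
[[329.83205869 198.04523621]] [[187.84013809 183.63584989]]
```

View pics/v8.png

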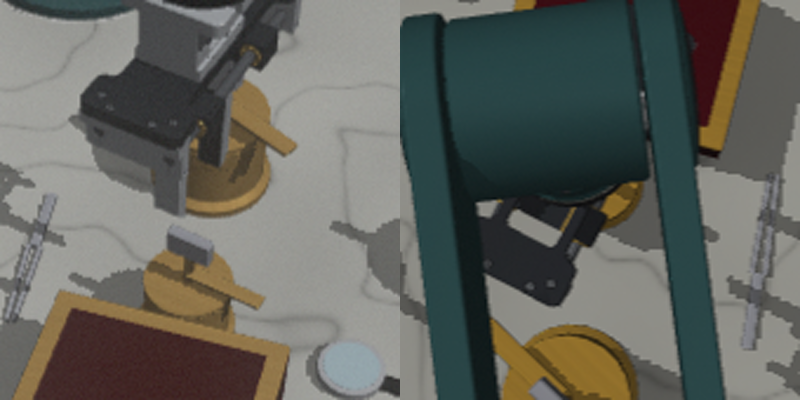

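Left half: the fingertips end at crop (170,212) and (215,165), midpoint about (192,188), with the bar centre at (190,245). That again fits a tip about 20 mm above the reported TCP. I'll compare this with the knob's projection.

```bash
python3 -c "
from h import *
f=lambda P:(proj('scene',P)-[250,120])*400/170
print('bar',f([[.4685,.1205,.097],[.4685,.1205,.108],[.468,.123,.097]]))
j=np.radians(152.9);d=np.array([np.cos(j),np.sin(j),0])*.0295
for b in(.018,.022,.026):
  p=np.array([.4681,.1203,.1376+b]);print(b,f([p-d,p+d]))
"
```

```text
bar [[185.4572304  243.26794055]
 [185.89922156 233.65550935]
 [188.8393431  242.87723643]]
0.018 [[167.34034148 216.80147637]
 [207.24575317 163.04954522]]
0.022 [[167.44541521 212.98372657]
 [207.48760967 159.1745007 ]]
0.026 [[167.55125737 209.13804669]
 [207.73117324 155.27209201]]
```

>>> send_rows:
  rows:
    - {"dp":[0,0,0.03],"twist":[0,0,0],"gripper":120}
    - {"dp":[0,0,0.05],"twist":[0,0,0],"gripper":120}
    - {"dp":[0,0,0.065],"twist":[0,0,0],"gripper":120}
    - {"dp":[0,0,0.075],"twist":[0,0,0],"gripper":120}
    - {"dp":[0,0,0.081],"twist":[0,0,0],"gripper":120}
    - {"dp":[0,0,0.081],"twist":[0,0,0],"gripper":120}

```text
time: 14.25
tcp_pos: [0.4682, 0.1203, 0.0569]
eef_rot: [0.0, -0.522, 0.853, 0.0]
force: [-0.3, 0.9, -0.2]
gripper_width: 0.05
```

>>> send_rows:
  rows:
    - {"dp":[0,0,0],"twist":[0,0,0],"gripper":200}
    - {"dp":[0,0,0],"twist":[0,0,0],"gripper":235}
    - {"dp":[0,0,0],"twist":[0,0,0],"gripper":235}
    - {"dp":[0,0,0],"twist":[0,0,0],"gripper":255}
    - {"dp":[0,0,0],"twist":[0,0,0],"gripper":255}
    - {"dp":[0,0,0],"twist":[0,0,0],"gripper":255}

```text
time: 15.0
tcp_pos: [0.4679, 0.1205, 0.057]
eef_rot: [-0.0, -0.522, 0.853, 0.0]
force: [-1.6, 0.8, 1.9]
gripper_width: 0.0097
```

The bar is gripped (9.7 mm) and side forces are small. Pulling up.

>>> send_rows:
  rows:
    - {"dp":[0,0,-0.003],"twist":[0,0,0],"gripper":255}
    - {"dp":[0,0,-0.006],"twist":[0,0,0],"gripper":255}
    - {"dp":[0,0,-0.009],"twist":[0,0,0],"gripper":255}
    - {"dp":[0,0,-0.0095],"twist":[0,0,0],"gripper":255}
    - {"dp":[0,0,-0.0095],"twist":[0,0,0],"gripper":255}

```text
time: 15.62
tcp_pos: [0.4678, 0.1203, 0.0659]
eef_rot: [-0.0, -0.522, 0.853, 0.0]
force: [0.8, 2.4, -6.3]
gripper_width: 0.0099
```

>>> send_rows:
  rows:
    - {"dp":[0,0,0],"twist":[0,0,7],"gripper":255}
    - {"dp":[0,0,0],"twist":[0,0,14],"gripper":255}
    - {"dp":[0,0,0],"twist":[0,0,21],"gripper":255}
    - {"dp":[0,0,0],"twist":[0,0,28],"gripper":255}
    - {"dp":[0,0,0],"twist":[0,0,35],"gripper":255}
    - {"dp":[0,0,0],"twist":[0,0,42],"gripper":255}
    - {"dp":[0,0,0],"twist":[0,0,47],"gripper":255}
    - {"dp":[0,0,0],"twist":[0,0,47],"gripper":255}

```text
time: 16.62
tcp_pos: [0.4674, 0.1208, 0.0659]
eef_rot: [-0.001, -0.14, 0.99, 0.001]
force: [-0.8, 2.9, -6.5]
gripper_width: 0.0098
```

```bash
python3 -c "
from trk import *
trk('pics/s9raw.png')
s=read_state();q=s['eef_rot'];print(2*np.degrees(np.arctan2(q[2],q[1]))-90,s['wrist_torque'])
a=cv2.imread('pics/s9raw.png')[180:290,270:410]
cv2.imwrite('pics/v9.png',cv2.resize(a,None,fx=5,fy=5,interpolation=cv2.INTER_CUBIC))
"
```

```text
fr 0.96 -1 5.66
back 0.99 0 -0.07
[-1.23439421  4.85273013 -6.63311586] [0.46743494 0.12080844 0.06595442]
106.081388008577 [0.69449695 0.14999572 0.02126678]
```

View pics/v9.png

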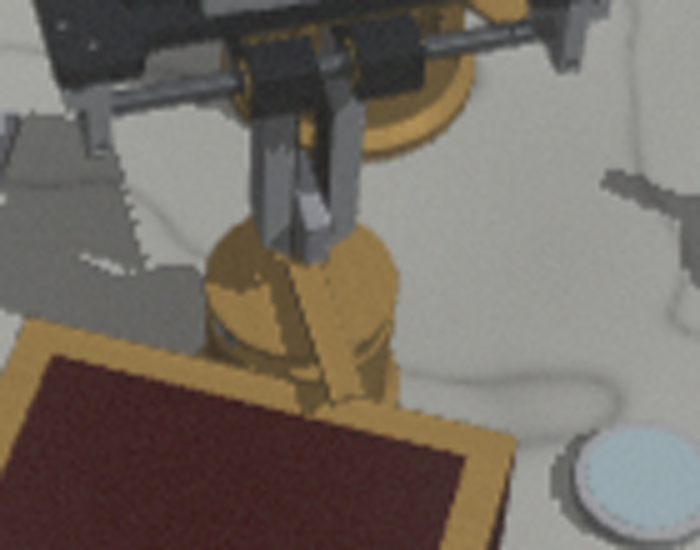

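The tongue tip is over the lid's front edge at crop (350,398), at about 29° by the jaw angle. I lower the knob gently onto the land.

>>> send_rows:
  rows:
    - {"dp":[0,0.0012,0.001],"twist":[0,0,0],"gripper":255}
    - {"dp":[0,0.0012,0.002],"twist":[0,0,0],"gripper":255}
    - {"dp":[0,0.0012,0.0025],"twist":[0,0,0],"gripper":255}
    - {"dp":[0,0.0012,0.0025],"twist":[0,0,0],"gripper":255}

```text
time: 17.18
tcp_pos: [0.4675, 0.1211, 0.0637]
eef_rot: [-0.0, -0.139, 0.99, -0.0]
force: [-2.0, -0.0, -6.3]
gripper_width: 0.0093
```

>>> send_rows:
  rows:
    - {"dp":[0,0,0.0005],"twist":[0,0,0],"gripper":255}
    - {"dp":[0,0,0.001],"twist":[0,0,0],"gripper":255}
    - {"dp":[0,0,0.001],"twist":[0,0,0],"gripper":255}

```text
time: 17.55
tcp_pos: [0.4676, 0.1211, 0.063]
eef_rot: [-0.0, -0.139, 0.99, -0.0]
force: [-2.4, -1.0, -5.4]
gripper_width: 0.0096
```

>>> send_rows:
  rows:
    - {"dp":[0.0005,0,0.0005],"twist":[0,0,0],"gripper":255}
    - {"dp":[0.0005,0,0.001],"twist":[0,0,0],"gripper":255}
    - {"dp":[0.0005,0,0.001],"twist":[0,0,0],"gripper":255}

```text
time: 17.92
tcp_pos: [0.4677, 0.1212, 0.0627]
eef_rot: [0.001, -0.139, 0.99, -0.0]
force: [-3.4, -1.0, 0.3]
gripper_width: 0.0098
```

>>> send_rows:
  rows:
    - {"dp":[0,0,0.0005],"twist":[0,0,0],"gripper":255}
    - {"dp":[0,0,0.001],"twist":[0,0,0],"gripper":255}
    - {"dp":[0,0,0.001],"twist":[0,0,0],"gripper":255}

```text
time: 18.3
tcp_pos: [0.4679, 0.1212, 0.0624]
eef_rot: [0.001, -0.139, 0.99, -0.0]
force: [-5.0, -1.2, 6.3]
gripper_width: 0.0096
```

The land contact is found at about 0.0628, and on release the spring is carried by the land. I back off to near-zero load, then turn in 3° steps watching the vertical force: over the notch it should swing to about −5 N.

>>> send_rows:
  rows:
    - {"dp":[0.001,0,-0.001],"twist":[0,0,0],"gripper":255}
    - {"dp":[0.001,0,-0.001],"twist":[0,0,2],"gripper":255}
    - {"dp":[0.001,0,-0.001],"twist":[0,0,4],"gripper":255}
    - {"dp":[0.001,0,-0.001],"twist":[0,0,4],"gripper":255}

```text
time: 18.8
tcp_pos: [0.4676, 0.121, 0.0626]
eef_rot: [0.001, -0.104, 0.995, -0.0]
force: [-0.1, -2.3, 3.7]
gripper_width: 0.0096
```

>>> send_rows:
  rows:
    - {"dp":[0,0,0],"twist":[0,0,1],"gripper":255}
    - {"dp":[0,0,0],"twist":[0,0,2.5],"gripper":255}
    - {"dp":[0,0,0],"twist":[0,0,2.5],"gripper":255}

```text
time: 19.18
tcp_pos: [0.4674, 0.1211, 0.0626]
eef_rot: [0.001, -0.082, 0.997, 0.0]
force: [2.3, -1.5, 4.7]
gripper_width: 0.0096
```

>>> send_rows:
  rows:
    - {"dp":[0,0,-0.0003],"twist":[0,0,1],"gripper":255}
    - {"dp":[0,0,-0.0003],"twist":[0,0,2.5],"gripper":255}
    - {"dp":[0,0,-0.0003],"twist":[0,0,2.5],"gripper":255}

```text
time: 19.55
tcp_pos: [0.4672, 0.1212, 0.0625]
eef_rot: [0.001, -0.061, 0.998, 0.0]
force: [3.7, -1.7, 2.7]
gripper_width: 0.0099
```

>>> send_rows:
  rows:
    - {"dp":[-0.0007,0,0],"twist":[0,0,1],"gripper":255}
    - {"dp":[-0.0007,0,0],"twist":[0,0,2.5],"gripper":255}
    - {"dp":[-0.0007,0,0],"twist":[0,0,2.5],"gripper":255}

```text
time: 19.92
tcp_pos: [0.4673, 0.1211, 0.0624]
eef_rot: [0.0, -0.039, 0.999, -0.0]
force: [2.8, -2.2, 5.6]
gripper_width: 0.01
```

>>> send_rows:
  rows:
    - {"dp":[-0.0007,0,-0.0005],"twist":[0,0,1],"gripper":255}
    - {"dp":[-0.0007,0,-0.0005],"twist":[0,0,2.5],"gripper":255}
    - {"dp":[-0.0007,0,-0.0005],"twist":[0,0,2.5],"gripper":255}

```text
time: 20.3
tcp_pos: [0.4673, 0.1212, 0.0622]
eef_rot: [-0.001, -0.017, 1.0, 0.0]
force: [1.7, -0.7, 2.9]
gripper_width: 0.0096
```

>>> send_rows:
  rows:
    - {"dp":[0,0,0],"twist":[0,0,1],"gripper":255}
    - {"dp":[0,0,0],"twist":[0,0,2.5],"gripper":255}
    - {"dp":[0,0,0],"twist":[0,0,2.5],"gripper":255}

```text
time: 20.68
tcp_pos: [0.4669, 0.1215, 0.061]
eef_rot: [-0.001, 0.005, 1.0, 0.0]
force: [3.2, 0.3, -4.9]
gripper_width: 0.0098
```

The force has flipped to −4.9 N and the knob has dropped below land height, so it is over the notch. Releasing.

>>> send_rows:
  rows:
    - {"dp":[0,0,0],"twist":[0,0,0],"gripper":220}
    - {"dp":[0,0,0],"twist":[0,0,0],"gripper":200}
    - {"dp":[0,0,0],"twist":[0,0,0],"gripper":180}
    - {"dp":[0,0,0],"twist":[0,0,0],"gripper":160}
    - {"dp":[0,0,0],"twist":[0,0,0],"gripper":160}

```text
time: 21.3
tcp_pos: [0.4678, 0.1212, 0.0628]
eef_rot: [0.0, 0.005, 1.0, 0.0]
force: [0.1, 0.1, -0.1]
gripper_width: 0.035
```

```bash
python3 - <<'E'
from trk import *
trk('pics/s10raw.png')
b=cv2.imread('pics/s9raw.png');a=cv2.imread('pics/s10raw.png')
# skirt rim: compare patch of skirt (right side) motion between raised/land and now
import itertools
E
```

```text
fr 0.96 -1 5.67
back 0.99 0 -0.06
[ 0.02017604 -0.11539781 -0.6642346 ] [0.46780865 0.12115659 0.06276598]
```

>>> send_rows:
  rows:
    - {"dp":[0,0,-0.01],"twist":[0,0,0],"gripper":140}
    - {"dp":[0,0,-0.03],"twist":[0,0,0],"gripper":140}
    - {"dp":[0,0,-0.06],"twist":[0,0,0],"gripper":140}
    - {"dp":[0,0,-0.11],"twist":[0,0,0],"gripper":140}
    - {"dp":[0.05,0,-0.14],"twist":[0,0,0],"gripper":140}
    - {"dp":[0.1,0,-0.14],"twist":[0,0,0],"gripper":140}
    - {"dp":[0.13,0,-0.14],"twist":[0,0,0],"gripper":140}
    - {"dp":[0.13,0,-0.14],"twist":[0,0,0],"gripper":140}

```text
time: 22.35
tcp_pos: [0.3371, 0.1225, 0.2041]
eef_rot: [0.002, 0.004, 1.0, 0.0]
force: [1.7, 0.8, 0.5]
gripper_width: 0.0424
```

```bash
python3 - <<'E'
from trk import *
trk('pics/s11raw.png')
b=cv2.imread('pics/scene0.png');a=cv2.imread('pics/s11raw.png');c=cv2.imread('pics/s9raw.png')
# skirt silhouette right/left edge + bar: print gray-mask bar bounding box (blue>=red) near knob
def bar(im):
    r=im[195:250,310:350].astype(int);m=((r[...,0]-r[...,2]>2)&(r[...,0]>70)).astype(np.uint8)
    n,l,st,ce=cv2.connectedComponentsWithStats(m);i=1+st[1:,4].argmax();return st[i]+[310,195,0,0,0],ce[i]+[310,195]
for im in(b,a): print(bar(im))
for zz in(.097,.103): print(zz,proj('scene',[.4685,.1205,zz]))
cv2.imwrite('pics/v11.png',cv2.resize(a[195:265,300:380],None,fx=7,fy=7,interpolation=cv2.INTER_CUBIC))
E
```

```text
fr 0.96 -1 5.67
back 0.99 0 -0.06
[ 0.53169294 -0.36113861 -0.21562121] [0.33806325 0.12244004 0.20374434]
(array([322, 216,  19,  16,  93]), array([331.29032258, 221.47311828]))
(array([329, 213,   5,  19,  74]), array([330.85135135, 221.01351351]))
0.097 [[328.81932292 223.38887473]]
0.103 [[328.92134808 221.17003375]]
```

The picture viewer is used up, so I check the knob height numerically against the bar's silhouette in the start picture, where it was seated.

```bash
python3 - <<'E'
from h import *
def sil(yaw,z,xy=(.4685,.1205)):
    c,s=np.cos(yaw),np.sin(yaw)
    P=[[xy[0]+c*a-s*b,xy[1]+s*a+c*b,z+h] for a in(-.018,.018) for b in(-.005,.005) for h in(-.011,.011)]
    q=proj('scene',P).astype(np.float32);h=cv2.convexHull(q);m=cv2.moments(h)
    return np.array([m['m10']/m['m00'],m['m01']/m['m00']]),q.min(0),q.max(0),m['m00']
r=np.radians
for n,a in(("start",sil(r(62.7),.097)),("seated",sil(r(-.6),.097)),("land",sil(r(-.6),.103))): print(n,*[np.round(x,1) for x in a])
for f in('scene0','s11raw'):
    im=cv2.imread(f'pics/{f}.png')[205:245,318:346].astype(int)
    print(f)
    for row in im[6:30]: print(' '.join('%3d'%(p[2]-p[0]) for p in row[2:24]))
E
```

```text
start [328.9 223.3] [318.4 213.5] [339.5 233.3] 260.5
seated [328.8 223.4] [325.4 211.3] [332.2 235.5] 138.3
land [328.9 221.2] [325.5 209.1] [332.3 233.3] 139.7
scene0
  4   5   5   3   7   3   2   3   4   6   9  16  17  21  25  28  30  32  32  36  37  38
  3   5   4   3   3   3   3   4   4   4   4   4   4  10  13  15  19  19  16  21  22  23
  4   5   4   5   3   3   5   4   5   4   5   4   6   4   6   5   6   5   4   3   5   6
  4   4   4   4   4   3   4   4   3   4   6   6   6   5   5   6   5   5   3   4   5   5
  3   3   4   2   1   2   3   5   3   5   5   5   4   4   4   5   6   4   4   6   6   5
  4   4  -1  -6  -6  -4   0   3   5   5   5   5   7   4   6   5   5   5   5   7   5   5
  5   2  -6  -6  -7  -6  -6  -5   1   1   4   4   6   4   4   4   4   6   5   5   5   5
  3  -1  -5  -6  -7  -8  -6  -7  -8  -4   0   4   3   5   5   4   6   6   5   5   5   2
  4  -2  -3  -5  -6  -8  -6  -7  -6  -6  -7  -7  -4   1   3   5   6   6   5   5   6   5
  2   0   0  -2  -3  -5  -7  -6  -8  -5  -6  -6  -7  -6  -5   1   3   4   4   4   5   4
  3   1   3  -1   2  -1  -3  -4  -5  -7  -8  -6  -7
[... 2599 characters left out ...]
  67  67  67  68  68  68  39  -2  -6  -6  -5  -6  26  62  64  65  65  67  65  68  43
 66  66  65  67  68  67  67  37   0  -5  -6  -5  -7  38  63  63  63  64  66  66  65  67
 64  67  66  68  67  66  65  27   2  -1  -3  -2  -4  43  63  65  65  64  65  67  66  66
 64  68  68  69  66  67  67  25   1  -1   0  -1  -3  41  63  64  63  65  67  66  65  64
 66  66  67  69  70  66  69  27   2  -2  -2  -1  -5  47  66  65  64  65  64  66  66  66
 61  62  66  69  69  68  68  26   2  -4  -1  -1  -1  59  67  65  65  65  65  66  67  65
 36  35  60  67  69  67  69  25   0  -1  -1  -1  -3  59  65  64  65  66  65  65  68  67
 40  38  37  60  63  66  65  30   0  -2   0   0   2  56  66  64  66  66  67  67  68  68
```

Compared with the start picture, the skirt rim is in the same place (rows 225–226; resting on the land would shift it by about 2 px). The bar's top edge at about row 213.3 fits "seated" once the 2 px camera offset seen at the start is allowed for. The lid corner hasn't moved and the robot is clear, so I'm handing in.

```bash
python3 -c "
from cell import *
s=read_state();print(s['time'],s['force']);print(close_job())"
```

```text
22.4 [ 0.53169294 -0.36113861 -0.21562121]
the job is handed in; nothing more can be done
None
```

I shut the lid and locked the knob, then handed the job in at 22.4 s with the gripper clear of everything. The hand-in gives no verdict.

**What I did:**
- I pushed the lid down until it stopped against 6–7 N and its corner no longer moved in the picture.
- I gripped the knob, pulled it up about 9 mm and turned it 47° clockwise onto the smooth land.
- I lowered it lightly onto the land and turned it in 2.5° steps, with at most about 12 N on the pin by my estimate.
- At about 13° counterclockwise of casket x the vertical force flipped to −4.9 N and the knob dropped, so I let go and it snapped down.

**Last checks:**
- **Knob:** in the scene picture the skirt rim is back at its seated rows, and the bar's top edge fits the 97 mm seated height rather than 103 mm on the land.
- **Lid:** its corner had not moved since it was pressed shut.
- **Picture limit:** I had used up the 12 pictures, so the knob check used pixel values only.
- **Egg, bowl, loupe and tweezer:** I did not check these after letting go. They were not seen to move in the pictures I viewed, and the arm did not go near them.

**What disagreed or went wrong:**
- The closed fingertips met the lid about 24 mm higher than the reported tool position says they should. I allowed for this by touch and camera.
- Because of that, the lid looked shut before it was. It also briefly took about 43 N on the tool during the first push. That is over the 40 N body limit, but the fingers were pushing, not the gripper's body.

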